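# Show which cap goes on which port

### The arm

A 7-joint arm with a two-finger parallel gripper is mounted at the origin on the work surface. World frame = base frame: x ahead of the robot, y to its left, z up, the work surface at z = 0. Lengths are in m, angles in rad, forces in N, time in s.
With the tool pointing down it reaches from about 0.4 to 0.925 m from the base axis. Payload 5.6 kg.
Tool frame: the origin (TCP) lies midway between the tips of the shut fingers; the grasp point (between the pads) lies bot.grip_depth behind it (bot.grip_depth is the distance from the TCP to the grasp point, in m); z points along the fingers, y is the direction in which the jaws open and shut (so a half turn about z gives the same grasp; the last joint's range is limited). The gripper opens to 85 mm and grips with 20 to 120 N. Pads are 22 mm wide; open, the fingers measure 114 mm over their backs; the gripper's body (76 mm by 85 mm) begins 54 mm behind the grasp point. The pads swing forward as they close: fully open they stand 13 mm farther back than shut.
Start: joints at [1.078, 0.468, -0.012, 1.603, 0.006, 1.071, -0.056], TCP at [0.283, -0.585, 0.231] pointing down, gripper open.
Joint ranges: [-2.53, 2.53], [-0.31, 2.02], [-1.57, 1.55], [0.28, 2.44], [-1.29, 4.43], [0.15, 1.84], [-2.92, 2.92]. Speed limits (rad/s): [2.57, 2.57, 3.14, 3.14, 3.14, 3.14, 3.14].

### API

Orientations are given as a rotation vector (axis times angle).
In Python, from bench import bot gives the robot as it stands. The module is installed in compiled form; this text tells all that it offers.
- The arm moves only by the tool drive_tool, never from a script. Its argument "rows" is a list of rows, each a list of 3 entries, a list of its own where there are three numbers: the finger opening in mm, from 0 to 85.4, then the shift along the tool's x, y, z in units of 40 mm (1.0 is 40 mm), then the turn, a rotation vector about the tool's x, y, z in units of 6 degrees (1.0 is 6 degrees). A call has 1 to 5 rows; each row is the pose to reach, as a shift and turn from the pose measured when the call began, along the tool's axes at that moment; what a row does not reach only later rows make up. A row lasts 1/12 s, in which the tool goes at most 41.7 mm and 7.16 degrees, less where a joint would pass 70% of its speed; a pose out of reach is approached as far as the arm can. A call with a gripper value outside its range is refused whole. The fingers move at their own pace and stop on an object; "grip_force" is the grip in N (left out, the last holds). Time passes only in rows, so rows that repeat a pose let the fingers close. It gives the time, the measured TCP pose, the force and the opening at its end, in the units of the state.
- bot.get_state(): the state, without advancing time (a new reading comes with each control period).
- bot.camera(name): name is "scene" or "top" or "wrist"; returns the picture (384x512x3 uint8, red, green, blue); there is no depth.
- bot.camera_info(name): a dict with "camera_matrix" (3x3 intrinsics, pixels), "rvec" (rotation vector, rad) and "tvec" (3), from world to camera coordinates, as OpenCV has them. Camera axes: x right, y down, z forward; pixel columns grow to the right and rows downward; lengths in m; the calibration is good to about 2 mm. A picture is of the moment at which its call begins: read the wrist's pose just before it. camera_info takes no time and is no camera call; for the wrist camera it gives the pose at the moment of the call.
- bot.job_done(): hands the job in, once; it reports no verdict.
The state is a dict: "clock": time; "q": joint angles; "qd": joint speeds; "effort": joint torques, N m; "ee_pos": TCP position; "ee_rot": TCP orientation; "force": force on the tool from outside, world axes, zero at the start; "moment": the same for the moment, N m; "opening": finger opening in m.
Only numpy, scipy, OpenCV 4.12 (cv2) and the standard library are available. Lean on these libraries where they do the work, as an engineer would, in place of code of your own. Each camera call takes 0.05 s, during which the arm holds its last target. There are 200 camera calls.

### The job

Show the apprentice which cap goes where, by pointing down from above with the fingertips: first hold the fingertips two or three centimetres above the spare closing cap that stands in the parts tray, for at least one second; then hold them two or three centimetres above the manifold port that has no cap, and finish there, still pointing at the open port after at least one second. Touch nothing, and leave every cap and all the other things where they are.

Things in the scene. Friction and masses are not known exactly. Their poses are not given: they have to be found in the camera images.
- manifold: Steel exhaust manifold, fixed, flange up: a level plate 76 (x) by 320 mm (y), top 90 mm above the bench, four 36 mm ports at x = 0, y = -120, -40, 40, 120 mm; three are capped, one open. Pipes run below it to a collector on the +x side, up to 186 mm from the origin, 88 mm high. Origin: on the bench under the flange's middle. Left or right of the robot, the tray opposite; yaw up to 0.3 rad.
- open_port: The manifold port without a cap: a dark round hole, 36 mm wide and 14 mm deep, in the flange. Any of the four. Origin: centre of its mouth, level with the flange's top face (90 mm above the bench); z up.
- tray: Grey plastic parts tray, 200 (x) by 220 (y) by 25 mm high, floor and walls 4 mm thick, fixed on the bench. Four small things stand in it, in any order: the spare cap, a socket, a bush and a nut. Origin: centre of its underside.
- spare_cap: The spare closing cap, black plastic, loose, standing in the tray plug down: plug 33 mm across and 12 mm long, above it a rim 52 mm across and 4 mm thick, above that a grip knob 26 mm across and 16 mm high; 32 mm in all. Origin: centre of the plug's underside, on the tray's floor.
- spare_cap_top (a point): Centre of the top of the spare cap's knob (32 mm above its underside, about 36 mm above the bench); z up.
- cap1: A black plastic closing cap like spare_cap, plugged into one of the manifold's ports; its rim lies on the flange and its top stands 20 mm above the flange. Loose, light, to be left alone. Origin: centre of the plug's underside, 12 mm below the flange's top face.
- cap2: A black plastic closing cap like spare_cap, plugged into one of the manifold's ports; its rim lies on the flange and its top stands 20 mm above the flange. Loose, light, to be left alone. Origin: centre of the plug's underside, 12 mm below the flange's top face.
- cap3: A black plastic closing cap like spare_cap, plugged into one of the manifold's ports; its rim lies on the flange and its top stands 20 mm above the flange. Loose, light, to be left alone. Origin: centre of the plug's underside, 12 mm below the flange's top face.
- socket: Bystander in the tray: dark steel wrench socket, upright tube 30 mm across, 38 mm tall. Loose. Origin: centre of its underside.
- bush: Bystander in the tray: black rubber bush, a thick ring 50 mm across with a 20 mm hole, 24 mm tall, no knob. Loose. Origin: centre of its underside.
- nut: Bystander in the tray: steel hexagon nut, 36 mm across flats, 18 mm tall, lying flat. Loose. Origin: centre of its underside.
- mug: Bystander: white mug, 80 mm across, 95 mm tall, on the bench between the manifold and the tray, towards the far side. Loose. Origin: centre of its underside.
There are look-alikes about, which are no part of the job. Leave any blue or orange look-alike of the spare_cap alone.

How it is judged:
By the outcome, as a careful person would: the job done as asked, in the order asked, and still so for the second after the job is handed in, with the robot touching nothing.
It also fails if it takes over 38 s, if anything falls off the work surface, if the arm or the gripper's body presses on something with over 40 N, if the wrist force passes 120 N, or if a joint passes its speed limit or range.

## Working session

There is one attempt and no reset: what is moved stays moved. The work goes in short steps, Python scripts to look and compute and a tool call to move; the robot and the scene stay as the last step left them, time stands still between calls to the robot, and variables do not carry over. Pictures are saved under pics/ and viewed, about 8 in all and at most 12, crops included, and the job is handed in when it is done.

Besides the shell and the picture viewer there is one more tool, called after "Call:" as name([rows], argument=value, ...), one row to a line, values as JSON. drive_tool: Moves the arm, as the interface text tells. Its arguments: {"type":"object","properties":{"rows":{"type":"array","items":{"type":"array"}},"grip_force":{"type":"number"}},"required":["rows"]}

```bash
mkdir -p pics; cat > h.py <<'E'
import numpy as np, cv2
from bench import bot
from scipy.spatial.transform import Rotation as R
def save(cam,name):
    im=bot.camera(cam); cv2.imwrite(f'pics/{name}.png',im[:,:,::-1]); return im
def pix2w(info,u,v,z):
    K=np.array(info["camera_matrix"]);Rm=R.from_rotvec(np.ravel(info["rvec"])).as_matrix();t=np.ravel(info["tvec"])
    d=Rm.T@np.linalg.inv(K)@[u,v,1]; c=-Rm.T@t
    return c+d*(z-c[2])/d[2]
def w2pix(info,p):
    K=np.array(info["camera_matrix"]);Rm=R.from_rotvec(np.ravel(info["rvec"])).as_matrix();t=np.ravel(info["tvec"])
    q=K@(Rm@np.array(p)+t); return q[:2]/q[2]
E
python3 - <<'E'
from h import *
s=bot.get_state();print(s["clock"],s["ee_pos"],s["ee_rot"],s["opening"],bot.grip_depth)
a=save("top","top0");b=save("scene","scene0")
cv2.imwrite('pics/both.png',np.vstack([a,b])[:,:,::-1] if 0 else np.hstack([cv2.resize(a,(400,300)),cv2.resize(b,(400,300))])[:,:,::-1])
for c in("top","scene"):
    i=bot.camera_info(c);print(c,i)
cv2.imwrite('pics/top_big.png',cv2.resize(a,(800,600),interpolation=cv2.INTER_CUBIC)[:,:,::-1])
E
```

```text
0.0 [ 0.28227963 -0.58486437  0.23029887] [-3.06080699e+00 -7.00040225e-01  8.19620499e-04] 0.08517515080944116 0.0187
top {'camera_matrix': array([[495.88086338,   0.        , 263.21867274],
       [  0.        , 495.88086338, 197.33325069],
       [  0.        ,   0.        ,   1.        ]]), 'rvec': array([ 2.18570537, -2.18584557,  0.0775927 ]), 'tvec': array([-0.02128309,  0.55349489,  1.12077453])}
scene {'camera_matrix': array([[380.32270265,   0.        , 256.59004786],
       [  0.        , 380.32270265, 194.92840617],
       [  0.        ,   0.        ,   1.        ]]), 'rvec': array([ 0.7209289 ,  2.46412842, -1.29028001]), 'tvec': array([ 0.46076738, -0.09683721,  1.14899774])}
```

View pics/top_big.png

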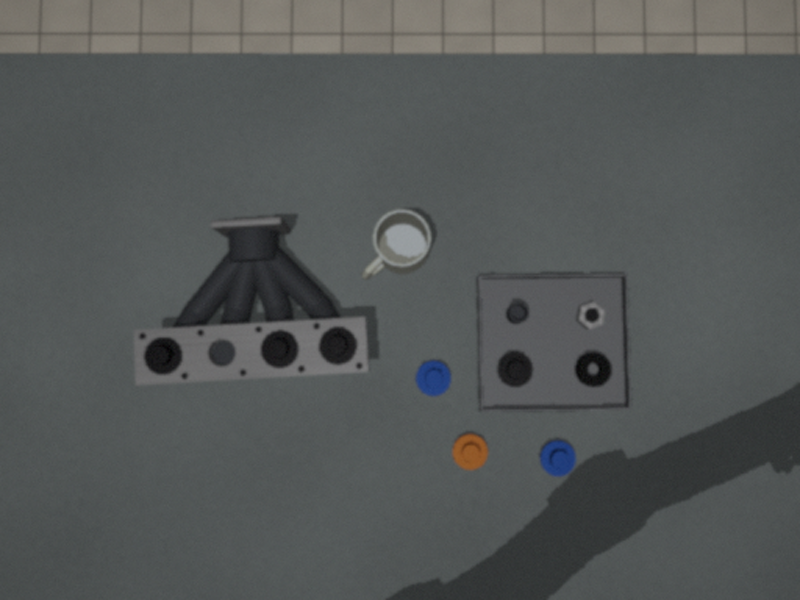

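View pics/scene0.png

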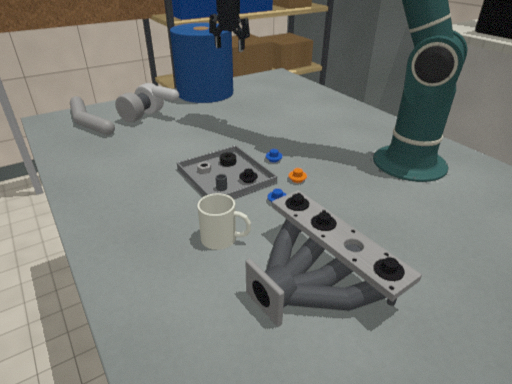

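The top view (enlarged ×1.5625) shows the spare cap at about (515,369) and the open port at about (221,352), second from the left. The bush is at (593,369), the socket at (517,313), the nut at (591,315) and the mug at (402,238). The scene view agrees, with the cap at (249,176) and the open port at (354,244). Next I'll refine these in crops.

```bash
python3 - <<'E'
from h import *
a=cv2.imread('pics/top0.png')
def crop(u0,v0,w=40,s=10):
    c=cv2.resize(a[v0:v0+w,u0:u0+w],None,fx=s,fy=s,interpolation=cv2.INTER_CUBIC)
    return np.clip(c.astype(float)*2.2,0,255).astype(np.uint8)
cv2.imwrite('pics/crops.png',np.hstack([crop(310,216),crop(122,205)]))
k=512/800; it=bot.camera_info("top"); is_=bot.camera_info("scene")
f=lambda x,y,z:pix2w(it,x*k,y*k,z).round(4)
print("cap",f(515,369,.036),pix2w(is_,249,173,.036)); print("port",f(221,352,.09),pix2w(is_,354,244.5,.09))
for n,p in dict(c1=(162,355,.11),c2=(279,348,.11),c3=(338,344,.11),mug=(402,238,.095),bush=(593,369,.028),sock=(517,313,.042),tA=(480,274,.025),tB=(627,406,.025)).items(): print(n,f(*p))
print(R.from_rotvec(bot.get_state()["ee_rot"]).as_matrix().round(3))
E
```

```text
cap [ 0.4646 -0.1709  0.036 ] [ 0.47112739 -0.15772308  0.036     ]
port [0.4883 0.2403 0.09  ] [0.48707276 0.24135347 0.09      ]
c1 [0.484  0.3149 0.11  ]
c2 [0.4934 0.1573 0.11  ]
c3 [0.4988 0.0777 0.11  ]
mug [ 0.6457 -0.0085  0.095 ]
bush [ 0.4645 -0.2853  0.028 ]
sock [ 0.5452 -0.1738  0.042 ]
tA [ 0.6037 -0.1223  0.025 ]
tB [ 0.4109 -0.3345  0.025 ]
[[ 0.901  0.435 -0.001]
 [ 0.435 -0.901  0.001]
 [-0.    -0.002 -1.   ]]
```

View pics/crops.png

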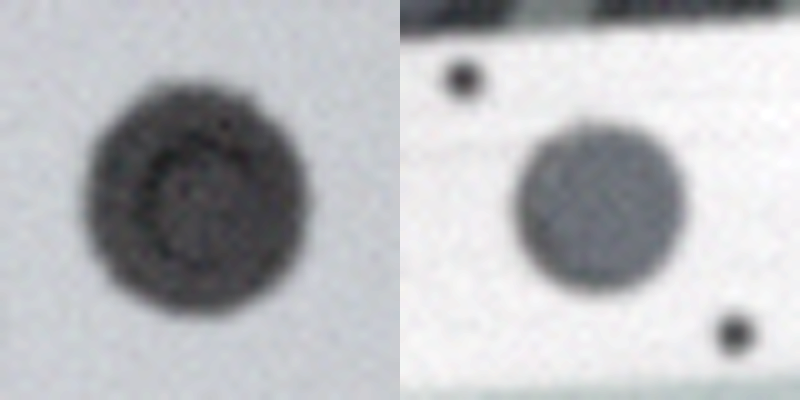

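Call:
drive_tool([
  [0,[0.7,-0.6,0],[0,0,0]],
  [0,[1.4,-1.2,0],[0,0,0]],
  [0,[2.1,-1.8,0],[0,0,0]],
  [0,[2.8,-2.4,0],[0,0,0]],
  [0,[3.45,-2.95,0],[0,0,0]],
])

```text
clock: 0.52
ee_pos: [0.3557, -0.4164, 0.2302]
ee_rot: [-3.06, -0.701, 0.001]
force: [0.2, 0.7, -0.1]
opening: 0.0258
```

Call:
drive_tool([
  [0,[0.7,-0.6,0],[0,0,0]],
  [0,[1.4,-1.2,0],[0,0,0]],
  [0,[2.1,-1.8,0],[0,0,0]],
  [0,[2.8,-2.4,0],[0,0,0]],
  [0,[3.45,-2.95,0],[0,0,0]],
])

```text
clock: 0.93
ee_pos: [0.4289, -0.2478, 0.2303]
ee_rot: [-3.059, -0.702, 0.002]
force: [-0.6, -0.5, -0.7]
opening: 0.0001
```

```bash
cat >> h.py <<'E'
CAP=np.array([.4646,-.1705,.061]); PORT=np.array([.4885,.2405,.115])
def togo(t):
    s=bot.get_state(); M=R.from_rotvec(s["ee_rot"])
    err=(M.inv()*R.from_euler('xz',[np.pi,np.arctan2(M.as_matrix()[1,0],M.as_matrix()[0,0])])) if 0 else None
    print(s["clock"],s["ee_pos"].round(4),"open",round(s["opening"],4),"F",np.round(s["force"],1),"units",(M.inv().apply(t-s["ee_pos"])/.04).round(2),"zaxis",M.as_matrix()[:,2].round(3))
E
python3 -c "
from h import *
togo(CAP)"
```

```text
0.9333 [ 0.4289 -0.2478  0.2303] open 0.0001 F [-0.6 -0.5 -0.7] units [ 1.65 -1.34  4.24] zaxis [-0.002  0.003 -1.   ]
```

Call:
drive_tool([
  [0,[0.6,-0.45,0],[0,0,0]],
  [0,[1.2,-0.9,0.2],[0,0,0]],
  [0,[1.65,-1.34,0.6],[0,0,0]],
  [0,[1.65,-1.34,1.2],[0,0,0]],
  [0,[1.65,-1.34,1.8],[0,0,0]],
])

```text
clock: 1.35
ee_pos: [0.4659, -0.1686, 0.1581]
ee_rot: [-3.058, -0.708, -0.001]
force: [-0.4, -1.0, -0.5]
opening: -0.0005
```

Call:
drive_tool([
  [0,[0,0,0.3],[0,0,0]],
  [0,[0,0,0.3],[0,0,0]],
  [0,[0,0,0.3],[0,0,0]],
])

```text
clock: 1.6
ee_pos: [0.4655, -0.1684, 0.1457]
ee_rot: [-3.057, -0.708, 0.001]
force: [-0.7, -0.2, 1.0]
opening: 0.0001
```

```bash
python3 -c "
from h import *
togo(CAP)
i=bot.camera_info('wrist'); w=save('wrist','w1'); t=save('top','t1');s=save('scene','s1')
print(w2pix(i,CAP-[0,0,.025]), w2pix(bot.camera_info('scene'),CAP-[0,0,.025]))
cv2.imwrite('pics/w1s.png',np.hstack([cv2.resize(w,(400,300)),cv2.resize(s[110:230,170:330],(400,300),interpolation=cv2.INTER_CUBIC)])[:,:,::-1])
"
```

```text
1.6 [ 0.4655 -0.1684  0.1457] open 0.0001 F [-0.7 -0.2  1. ] units [-0.04  0.05  2.12] zaxis [-0.002  0.003 -1.   ]
[259.02896688 189.58584292] [248.56065211 170.27287947]
```

View pics/w1s.png

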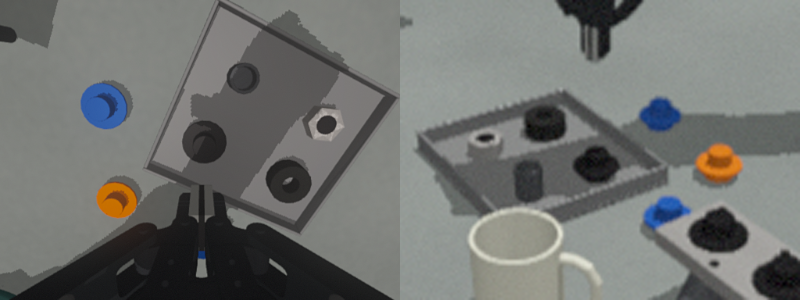

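The wrist view has the cap left of the bush with its knob at about (265,180). My estimate predicts (259,190). The scene crop puts the knob top at (250,170), close to the predicted (249,170). I'll enlarge the wrist picture to settle the difference.

```bash
python3 -c "
from h import *
w=cv2.imread('pics/w1.png'); c=cv2.resize(w[140:220,215:315],None,fx=6,fy=6,interpolation=cv2.INTER_CUBIC)
cv2.imwrite('pics/w1c.png',np.clip(c*2.,0,255).astype(np.uint8))
i=bot.camera_info('wrist')
for p in [(264,180),(265,182),(262,184)]: print(p,pix2w(i,*p,.036),pix2w(i,*p,.02))
print(w2pix(i,CAP-[0,0,.041]))
"
```

```text
(264, 180) [ 0.47527392 -0.17162412  0.036     ] [ 0.47115722 -0.17400974  0.02      ]
(265, 182) [ 0.47405298 -0.17318381  0.036     ] [ 0.46985938 -0.17566768  0.02      ]
(262, 184) [ 0.47132401 -0.17167256  0.036     ] [ 0.46695851 -0.17406123  0.02      ]
[257.34725182 184.58379163]
```

View pics/w1c.png

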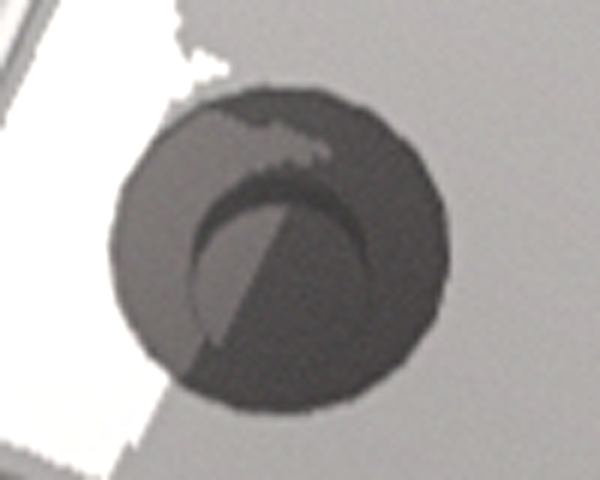

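```bash
python3 -c "
from h import *
i=bot.camera_info('wrist')
print(pix2w(i,261.6,187.6,.036),pix2w(i,261.2,181.1,.02))
t=bot.camera_info('top');print(pix2w(t,329.8,235.8,.036),pix2w(t,329.2,235.4,.02))
"
sed -i 's/CAP=np.array(\[.4646,-.1705,.061\])/CAP=np.array([.4665,-.1715,.061])/' h.py
python3 -c "
from h import *
togo(CAP)"
```

```text
[ 0.46826831 -0.17279779  0.036     ] [ 0.46911028 -0.17218933  0.02      ]
[ 0.46540301 -0.17137782  0.036     ] [ 0.46620351 -0.1721647   0.02      ]
1.75 [ 0.4666 -0.1691  0.1472] open -0.0 F [ 0.4 -0.  -0.1] units [-0.04  0.05  2.16] zaxis [ 0.002  0.002 -1.   ]
```

The top and wrist cameras agree to within 3 mm, so I'll use (0.4665, −0.1715). Now I'll go down to 25 mm above the knob.

Call:
drive_tool([
  [0,[-0.04,0.06,0.6],[0,0,0]],
  [0,[-0.04,0.06,1.2],[0,0,0]],
  [0,[-0.04,0.06,1.7],[0,0,0]],
  [0,[-0.04,0.06,2.0],[0,0,0]],
  [0,[-0.04,0.06,2.1],[0,0,0]],
])

```text
clock: 2.17
ee_pos: [0.4659, -0.1719, 0.0624]
ee_rot: [-3.059, -0.707, -0.002]
force: [0.4, 0.2, 0.7]
opening: -0.0001
```

```bash
python3 -c "
from h import *
togo(CAP);s=save('scene','s2');togo(CAP);togo(CAP)
cv2.imwrite('pics/s2c.png',cv2.resize(s[110:230,170:330],None,fx=5,fy=5,interpolation=cv2.INTER_CUBIC)[:,:,::-1])"
```

```text
2.1667 [ 0.4659 -0.1719  0.0624] open -0.0001 F [0.4 0.2 0.7] units [ 0.02 -0.    0.03] zaxis [ 0.001  0.002 -1.   ]
2.2167 [ 0.466  -0.1719  0.0626] open -0.0003 F [-0.9  0.7  0.1] units [ 0.01 -0.    0.04] zaxis [ 0.001  0.002 -1.   ]
2.2167 [ 0.466  -0.1719  0.0626] open -0.0003 F [-0.9  0.7  0.1] units [ 0.01 -0.    0.04] zaxis [ 0.001  0.002 -1.   ]
```

View pics/s2c.png

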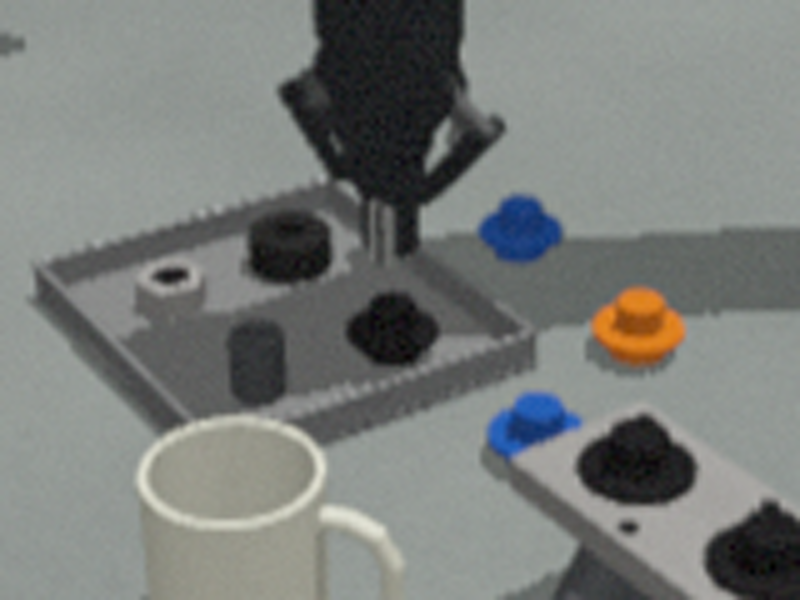

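The fingertips (385,262) are just above the spare cap's knob top (395,298), with a clear gap. I'll hold here for more than 1.5 s.

Call:
drive_tool([
  [0,[0,0,0.04],[0,0,0]],
  [0,[0,0,0.04],[0,0,0]],
  [0,[0,0,0.04],[0,0,0]],
  [0,[0,0,0.04],[0,0,0]],
  [0,[0,0,0.04],[0,0,0]],
])

```text
clock: 2.63
ee_pos: [0.4665, -0.1721, 0.0617]
ee_rot: [-3.06, -0.707, -0.004]
force: [-1.4, 0.5, -0.6]
opening: -0.0002
```

Call:
drive_tool([
  [0,[0,0,0],[0,0,0]],
  [0,[0,0,0],[0,0,0]],
  [0,[0,0,0],[0,0,0]],
  [0,[0,0,0],[0,0,0]],
  [0,[0,0,0],[0,0,0]],
])

```text
clock: 3.05
ee_pos: [0.4665, -0.1721, 0.0617]
ee_rot: [-3.06, -0.707, -0.004]
force: [-0.1, 0.0, -0.3]
opening: 0.0002
```

Call:
drive_tool([
  [0,[0,0,0],[0,0,0]],
  [0,[0,0,0],[0,0,0]],
  [0,[0,0,0],[0,0,0]],
  [0,[0,0,0],[0,0,0]],
  [0,[0,0,0],[0,0,0]],
])

```text
clock: 3.47
ee_pos: [0.4665, -0.172, 0.0616]
ee_rot: [-3.06, -0.707, -0.004]
force: [-1.2, -0.2, 0.2]
opening: -0.0001
```

Call:
drive_tool([
  [0,[0,0,0],[0,0,0]],
  [0,[0,0,0],[0,0,0]],
  [0,[0,0,0],[0,0,0]],
  [0,[0,0,0],[0,0,0]],
  [0,[0,0,0],[0,0,0]],
])

```text
clock: 3.88
ee_pos: [0.4665, -0.1721, 0.0617]
ee_rot: [-3.06, -0.707, -0.004]
force: [0.9, -0.5, 0.1]
opening: 0.0001
```

Call:
drive_tool([
  [0,[0,0,-0.6],[0,0,0]],
  [0,[0,0,-1.4],[0,0,0]],
  [0,[0,0,-2.2],[0,0,0]],
  [0,[0,0,-3.0],[0,0,0]],
  [0,[0,0,-3.7],[0,0,0]],
])

```text
clock: 4.3
ee_pos: [0.4663, -0.1723, 0.2117]
ee_rot: [-3.06, -0.707, -0.005]
force: [1.0, 0.2, -1.0]
opening: -0.0004
```

```bash
python3 -c "
from h import *
togo(PORT)"
```

```text
4.3 [ 0.4663 -0.1723  0.2117] open -0.0004 F [ 1.   0.2 -1. ] units [ 5.02 -9.03  2.43] zaxis [ 0.003  0.001 -1.   ]
```

Call:
drive_tool([
  [0,[0.42,-0.75,0],[0,0,0]],
  [0,[0.84,-1.5,0],[0,0,0]],
  [0,[1.26,-2.25,0],[0,0,0]],
  [0,[1.68,-3.0,0],[0,0,0]],
  [0,[2.1,-3.75,0],[0,0,0]],
])

```text
clock: 4.72
ee_pos: [0.4757, 0.0008, 0.2123]
ee_rot: [-3.061, -0.706, -0.006]
force: [1.9, 0.4, -0.6]
opening: 0.0001
```

Call:
drive_tool([
  [0,[0.42,-0.75,0],[0,0,0]],
  [0,[0.84,-1.5,0],[0,0,0]],
  [0,[1.26,-2.25,0],[0,0,0]],
  [0,[1.68,-3.0,0],[0,0,0]],
  [0,[2.1,-3.75,0],[0,0,0]],
])

```text
clock: 5.13
ee_pos: [0.4853, 0.1741, 0.2126]
ee_rot: [3.061, 0.706, 0.007]
force: [0.6, -0.2, 1.4]
opening: -0.0002
```

Call:
drive_tool([
  [0,[0.3,-0.6,0],[0,0,0]],
  [0,[0.6,-1.1,0],[0,0,0]],
  [0,[0.75,-1.4,0],[0,0,0]],
  [0,[0.75,-1.4,0],[0,0,0]],
])

```text
clock: 5.47
ee_pos: [0.4868, 0.2414, 0.2127]
ee_rot: [-3.057, -0.714, -0.007]
force: [-0.4, 0.5, -1.0]
opening: 0.0
```

```bash
python3 -c "
from h import *
togo(PORT)
i=bot.camera_info('wrist'); w=save('wrist','w3')
print(w2pix(i,PORT-[0,0,.025]))
cv2.imwrite('pics/w3b.png',cv2.resize(w,(800,600),interpolation=cv2.INTER_CUBIC)[:,:,::-1])
togo(PORT)"
```

```text
5.4667 [0.4868 0.2414 0.2127] open 0.0 F [-0.4  0.5 -1. ] units [0.02 0.04 2.44] zaxis [ 0.004  0.003 -1.   ]
[258.6203496  182.56073518]
5.5167 [0.4871 0.2389 0.2125] open 0.0002 F [-0.7 -0.6  0.6] units [ 0.04 -0.02  2.44] zaxis [ 0.003  0.001 -1.   ]
```

View pics/w3b.png

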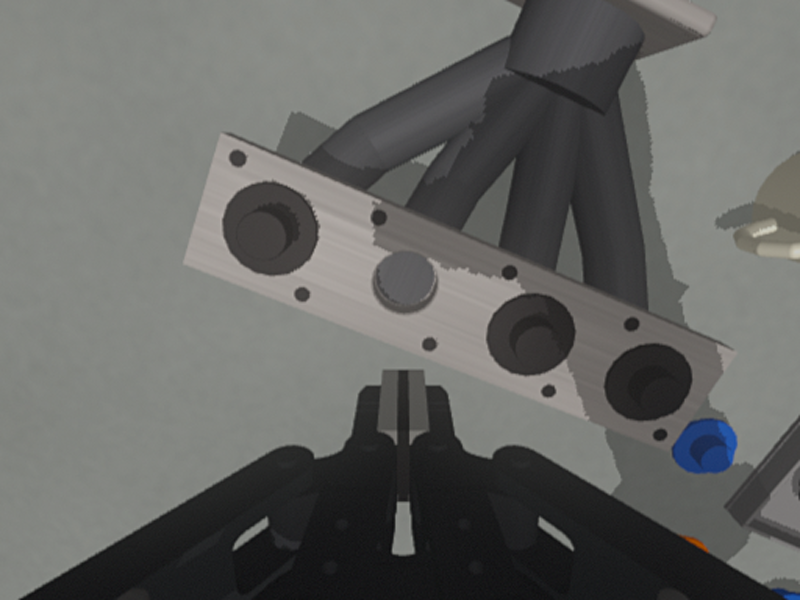

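The open port appears at (259,180) in native pixels, against the predicted (259,183), so the error is about 2 mm. It is the second port from the left, with caps on either side. Now I'll go down to 25 mm above its mouth.

Call:
drive_tool([
  [0,[0.06,0,0.6],[0,0,0]],
  [0,[0.06,0,1.2],[0,0,0]],
  [0,[0.06,0,1.8],[0,0,0]],
  [0,[0.06,0,2.2],[0,0,0]],
  [0,[0.06,0,2.4],[0,0,0]],
])

```text
clock: 5.93
ee_pos: [0.4886, 0.2374, 0.1142]
ee_rot: [3.059, 0.708, -0.0]
force: [0.1, -0.2, -0.1]
opening: -0.0003
```

```bash
python3 -c "
from h import *
togo(PORT);s=save('scene','s4');t=save('top','t4');togo(PORT)
cv2.imwrite('pics/s4c.png',np.hstack([cv2.resize(s[160:310,250:430],(480,400),interpolation=cv2.INTER_CUBIC),cv2.resize(t[170:320,60:180],(320,400),interpolation=cv2.INTER_CUBIC)])[:,:,::-1])
"
```

```text
5.9333 [0.4886 0.2374 0.1142] open -0.0003 F [ 0.1 -0.2 -0.1] units [ 0.03 -0.07 -0.02] zaxis [ 0.    -0.001 -1.   ]
6.0333 [0.489  0.2383 0.1153] open 0.0002 F [-0.1 -0.8 -0.5] units [ 0.01 -0.05  0.01] zaxis [ 0.001 -0.001 -1.   ]
```

View pics/s4c.png

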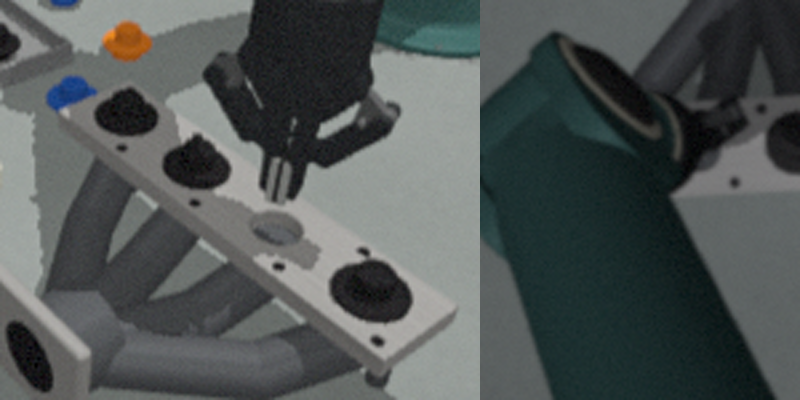

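The fingertips (280,200) are right above the open port (276,228) with a clear gap, and the neighbouring caps are undisturbed. I'll nudge 2 mm and hold.

Call:
drive_tool([
  [0,[0.01,-0.05,0],[0,0,0]],
  [0,[0.01,-0.05,0],[0,0,0]],
  [0,[0.01,-0.05,0],[0,0,0]],
  [0,[0.01,-0.05,0],[0,0,0]],
  [0,[0.01,-0.05,0],[0,0,0]],
])

```text
clock: 6.45
ee_pos: [0.4889, 0.2405, 0.116]
ee_rot: [3.06, 0.709, 0.003]
force: [0.3, -0.3, -0.1]
opening: -0.0003
```

Call:
drive_tool([
  [0,[0,0,0],[0,0,0]],
  [0,[0,0,0],[0,0,0]],
  [0,[0,0,0],[0,0,0]],
  [0,[0,0,0],[0,0,0]],
  [0,[0,0,0],[0,0,0]],
])

```text
clock: 6.87
ee_pos: [0.4889, 0.2405, 0.116]
ee_rot: [3.06, 0.709, 0.003]
force: [-0.0, 0.2, 0.3]
opening: 0.0002
```

Call:
drive_tool([
  [0,[0,0,0],[0,0,0]],
  [0,[0,0,0],[0,0,0]],
  [0,[0,0,0],[0,0,0]],
  [0,[0,0,0],[0,0,0]],
  [0,[0,0,0],[0,0,0]],
])

```text
clock: 7.28
ee_pos: [0.4889, 0.2405, 0.116]
ee_rot: [3.06, 0.709, 0.003]
force: [0.9, -0.1, -0.6]
opening: -0.0001
```

Call:
drive_tool([
  [0,[0,0,0],[0,0,0]],
  [0,[0,0,0],[0,0,0]],
  [0,[0,0,0],[0,0,0]],
  [0,[0,0,0],[0,0,0]],
  [0,[0,0,0],[0,0,0]],
])

```text
clock: 7.7
ee_pos: [0.4889, 0.2404, 0.116]
ee_rot: [3.06, 0.709, 0.003]
force: [0.4, -0.1, 0.5]
opening: 0.0001
```

```bash
python3 -c "
from h import *
togo(PORT)
print(np.abs(bot.get_state()['qd']).max()); print(bot.job_done())"
```

```text
7.7 [0.4889 0.2404 0.116 ] open 0.0001 F [ 0.4 -0.1  0.5] units [-0.01 -0.01  0.02] zaxis [ 0.002 -0.    -1.   ]
0.0011005445381608052
the job is handed in; nothing more can be done
None
```

The job is done and handed in at 7.7 s. With the fingers shut, I pointed at the spare cap from about 25 mm above its knob for about 1.7 s. Then I pointed at the open port from about 26 mm above its mouth for about 1.7 s and finished there.

- **Last checks:** at hand-in the arm was at rest, pointing straight down within 1 mm of the port position I had measured. Forces stayed at noise level, under about 2 N, at every reading. The scene view over the port showed a clear gap and the neighbouring caps in place. I did not look at the tray again after leaving it.
- **Disagreements:** the top and wrist cameras differed by about 3 mm on the cap and 2 mm on the port. My first rough scene-camera reading of the cap was 13 mm off in y, and a closer look at that camera agreed with the other two. The last top view of the port was mostly hidden by the arm.

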